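# Lock the cover on a loaded centrifuge rotor and lift the rotor level off its stand

## Robot

A 6-joint arm with a two-finger parallel gripper is mounted at the origin on a cart in front of the work surface, level with it; the furniture and walls round the work are solid. World frame = base frame: x ahead of the robot, y to its left, z up, the work surface at z = 0. Lengths are in m, angles in rad, forces in N, time in s.
With the tool pointing down it reaches from about 0.375 to 0.975 m from the base axis. Payload 3.8 kg.
Tool frame: the origin (TCP) lies at the very end of the fingers, on their centre line; the grasp point (between the pads) lies 19 mm behind it (bot.pinch_z is the distance from the TCP to the grasp point, in m); x points along the fingers, y is the direction in which the jaws open and shut, and the axes are right-handed (so a half turn about x gives the same grasp; the last joint's range is limited). The gripper opens to 85 mm and grips with 20 to 120 N. Pads are 22 mm wide; open, the fingers measure 114 mm over their backs; the gripper's body (76 mm by 85 mm) begins 54 mm behind the grasp point. The pads swing forward as they close: fully open they stand 13 mm farther back than shut.
Start: joints at [1.1, 0.264, 1.604, -0, 1.274, -0.037], TCP at [0.284, 0.612, 0.231] pointing down, gripper open.
Joint ranges: [-2.63, 2.63], [-0.94, 2.18], [0.31, 2.57], [-1.31, 4.45], [0, 2.66], [-2.55, 2.55]. Speed limits (rad/s): [2.57, 2.57, 3.14, 3.14, 3.14, 3.14].

## Interface

Orientations are given as a rotation vector (axis times angle).
In Python, from workcell import monitor, imaging, finish_job, bot gives the robot as it stands.
- The arm moves only by the tool jog_arm, never from a script. Its argument "rows" is a list of rows, each a list of 7 numbers: the shift along the tool's x, y, z in m, then the turn, a rotation vector about the tool's x, y, z in rad, then the opening in per cent of the stroke, from 0 (shut) to 100 (fully open). A call has 1 to 20 rows; each row is the pose to reach, as a shift and turn from the pose measured when the call began, along the tool's axes at that moment; what a row does not reach only later rows make up. A row lasts 1/10 s, in which the tool goes at most 50 mm and 8.59 degrees, less where a joint would pass 70% of its speed; a pose out of reach is approached as far as the arm can. A call with a gripper value outside its range is refused whole. The fingers move at their own pace and stop on an object; "force" is the grip in N (left out, the last holds). Time passes only in rows, so rows that repeat a pose let the fingers close. It gives the time, the measured TCP pose, the force and the opening at its end, in the units of the state.
- monitor.read_state(): the state, without advancing time (a new reading comes with each control period).
- imaging.read_camera(name): name is "side" or "top"; returns the picture (420x560x3 uint8, blue, green, red); there is no depth.
- imaging.camera_params(name): a dict with "fx", "fy", "cx", "cy" (pixels), "T" (4x4, takes a point from camera to world coordinates). Camera axes: x right, y down, z forward; pixel columns grow to the right and rows downward; lengths in m; the calibration is good to about 2 mm. A picture is of the moment at which its call begins. camera_params takes no time and is no camera call.
- finish_job(): hands the job in, once; it reports no verdict.
The state is a dict: "time": time; "q": joint angles; "joint_vel": joint speeds; "joint_torque": joint torques, N m; "tool_pos": TCP position; "tcp_rot": TCP orientation; "wrist_force": force on the tool from outside, world axes, zero at the start; "torque": the same for the moment, N m; "width": opening from 0.0 (shut) to 1.0 (fully open).
Only numpy, scipy, OpenCV 4.12 (cv2) and the standard library are available. Lean on these libraries where they do the work, as an engineer would, in place of code of your own. Each camera call takes 0.05 s, during which the arm holds its last target. There are 200 camera calls.

## Task

The loaded centrifuge rotor stands on its bench stand; close it with the aluminium cover: set the cover down into the rotor with its four edge tabs in the four gaps of the rim, and turn it clockwise until it stops under the claws, the rotor still standing on its pins. Then lift the rotor by its cover straight up to about 10 cm above its seat, gripping only the cover, and keep holding it there, level and still, so that I can take the stand away: your program finishes while holding it. Leave the other things alone.

Things in the scene. Friction and masses are not known exactly. Their poses are not given: they have to be found in the camera images.
- rotor_cover: Loose round aluminium cover, 0.2 kg, a shallow cone 109 mm across with a black knob on top. Four flat tabs (21 mm wide, 4 mm thick, flush with the underside, reaching 64 mm from the centre) stick out of its edge along its +x, +y, -x and -y axes; any of the four ways round fits. Origin: centre of the underside, z up. It starts lying flat on the worktop
- cover_knob (a point): Centre of the cover's black round knurled knob, 32 mm in diameter and 15 mm tall, on the cover's axis: 23.5 mm above its underside (knob from 16 to 31 mm). The cover slopes away below it, so fingertips must stay about 17 mm or more above the cover's underside
- rotor: Loose dark-grey centrifuge rotor holding capped microtubes, 0.34 to 0.55 kg: a bowl 143 mm across, 56 mm high, foot 76 mm across. Four bare-metal claws reach inward from its rim wall (inner radius 67 mm) to 57 mm from the centre; between them are four gaps, 34 degrees wide, centred on its +x, +y, -x and -y axes. Origin: centre of its underside, z up. It barely turns on its stand
- rotor_ledge (a point): Centre of the flat ledge inside the rotor, 46 mm above the rotor's origin, where the cover's underside comes to lie once its tabs have gone down through the gaps (cover axes along rotor axes within about 6 degrees, centred within 2 mm). The rim and the claws' tops are 10 mm above it
- claw_stop (a point): End of the channel under one of the four claws (the others are alike), 59 mm from the axis. The claws' undersides are 6 mm above the ledge: a locked cover has 2 mm of vertical play. From the gaps the cover turns clockwise seen from above, tabs under the claws, to a firm stop after about 47 degrees; it turns easily; anticlockwise it is blocked at once
- rotor_stand: Grey round bench stand, fixed to the worktop, foot 108 mm across. Origin: centre of its underside, z up. The rotor sits on its flat top 30 mm above the origin, over two upright pins (10 mm thick, 15 mm tall, 22 mm either side of the axis, 1.5 mm clearance) that enter the rotor's underside: the rotor is free of them once lifted 15 mm
- timer: White bench timer, 64 x 68 x 18 mm, near the worktop's front edge; a bystander. Origin: centre of its underside
- petri_dish: Round clear dish with lid, 60 mm across, 16 mm high; a bystander. Origin: centre of its underside
- marker_black: Black and white marker pen, 122 mm long, 14 mm thick, lying on the worktop; a bystander. Origin: centre of its underside
Not all that is in view belongs to the job. Leave any blue or brown look-alike of the rotor_stand alone.

How it is judged:
By the outcome, as a careful person would: the job done as asked, in the order asked, and still so for the second after the job is handed in, while the arm keeps its last pose, push and grip.
It also fails if it takes over 58 s, if anything falls off the work surface, if the arm or the gripper's body presses on something with over 40 N, if the wrist force passes 120 N, or if a joint passes its speed limit or range.

## Working session

There is one attempt and no reset: what is moved stays moved. The work goes in short steps, Python scripts to look and compute and a tool call to move; the robot and the scene stay as the last step left them, time stands still between calls to the robot, and variables do not carry over. Pictures are saved under pics/ and viewed, about 8 in all and at most 12, crops included, and the job is handed in when it is done.

Besides the shell and the picture viewer there is one more tool, called after "Emit:" by a JSON object that holds its "method" and its "body", one argument or row to a line. jog_arm: Moves the arm, as the interface text tells. Its arguments: {"type":"object","properties":{"rows":{"type":"array","items":{"type":"array","items":{"type":"number"}}},"force":{"type":"number"}},"required":["rows"]}

```bash
mkdir -p pics; ls; python3 - <<'E'
from workcell import monitor, imaging, bot
import cv2
for n in("top","side"):
    cv2.imwrite(f"pics/{n}0.png",imaging.read_camera(n)); p=imaging.camera_params(n); print(n,p["fx"],p["fy"],p["cx"],p["cy"]);print(p["T"])
print(monitor.read_state(),bot.pinch_z)
E
```

```text
pics
top 446.9382792739754 446.9382792739754 282.71505841876035 217.3590156400586
[[ 0.01458724 -0.99764144  0.06707291  0.46385141]
 [-0.99979919 -0.01363123  0.01468889 -0.04198973]
 [-0.01373995 -0.06727372 -0.99763995  1.20121838]
 [ 0.          0.          0.          1.        ]]
side 388.8496754446142 388.8496754446142 288.19672860212563 204.96764236969463
[[ 0.96398078 -0.14770822  0.22118621  0.33657959]
 [-0.26565591 -0.57523926  0.7736451  -0.80684335]
 [ 0.01296126 -0.80453843 -0.59375915  0.68203921]
 [ 0.          0.          0.          1.        ]]
{'time': 0.1, 'q': array([ 1.10010147e+00,  2.64678671e-01,  1.60527847e+00,  2.10613284e-05,
        1.27365991e+00, -3.69165591e-02]), 'joint_vel': array([-1.43223220e-05, -7.42073948e-04, -4.01665539e-03, -1.01202830e-03,
       -7.46960966e-05, -5.29962324e-04]), 'joint_torque': array([ 1.24635162e-04, -5.16706109e+01, -3.68590808e+01, -7.03700675e-05,
        6.25920889e-03,  1.90758504e-05]), 'tool_pos': array([0.28340725, 0.61188796, 0.23006376]), 'tcp_rot': array([ 0.33868904,  1.54441983, -0.34177919]), 'wrist_force': array([ 0.69244693, -0.30301564,  0.72306863]), 'torque': array([ 0.03401995, -0.02342347, -0.01783961]), 'width': 1.0011490322256744} 0.0187
```

View pics/top0.png

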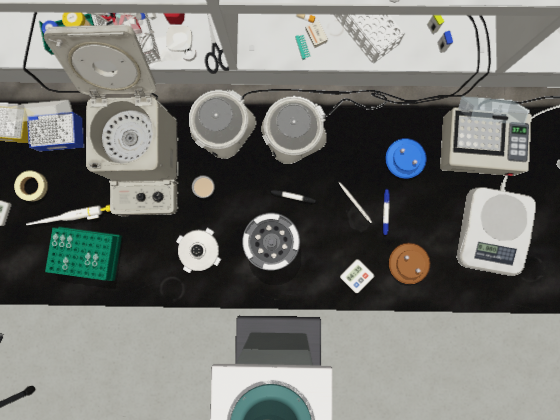

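View pics/side0.png

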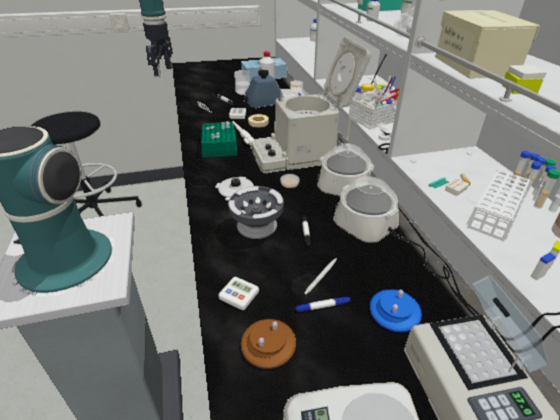

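The top view shows the cover at about (198,250), the rotor at (271,241), and the petri dish at (203,187). The marker is at (293,196) and the timer at (357,276). Next I'll zoom in and measure.

```bash
cat > h.py <<'E'
from workcell import monitor, imaging, bot
import cv2, numpy as np
from scipy.spatial.transform import Rotation as R
def pix2w(n,u,v,z):
    p=imaging.camera_params(n);T=p["T"]
    d=T[:3,:3]@np.array([(u-p["cx"])/p["fx"],(v-p["cy"])/p["fy"],1]);o=T[:3,3]
    return o+d*(z-o[2])/d[2]
def w2pix(n,P):
    p=imaging.camera_params(n);T=p["T"];c=T[:3,:3].T@(np.asarray(P)-T[:3,3])
    return np.array([p["fx"]*c[0]/c[2]+p["cx"],p["fy"]*c[1]/c[2]+p["cy"]])
def ortho(n,img,x0,x1,y0,y1,z,s):
    "rectified picture of plane z: rows go down with x falling, columns right with y falling; s px per m"
    W=int((y1-y0)*s);H=int((x1-x0)*s)
    w=np.float32([[x1,y1],[x1,y0],[x0,y0],[x0,y1]])
    M=cv2.getPerspectiveTransform(np.float32([w2pix(n,[*a,z]) for a in w]),np.float32([[0,0],[W,0],[W,H],[0,H]]))
    return cv2.warpPerspective(img,M,(W,H),flags=cv2.INTER_CUBIC)
E
python3 - <<'E'
from h import *
print(pix2w("top",198,250,.004),pix2w("top",271,241,.056+.03))
im=cv2.imread("pics/top0.png")
c=pix2w("top",198,250,.004);r=pix2w("top",271,241,.086)
a=ortho("top",im,c[0]-.09,c[0]+.09,c[1]-.09,c[1]+.09,.004,2200)
b=ortho("top",im,r[0]-.09,r[0]+.09,r[1]-.09,r[1]+.09,.086,2200)
cv2.imwrite("pics/z0.png",np.hstack([a,b]))
E
```

```text
[0.45361204 0.20129825 0.004     ] [0.47936214 0.00277597 0.086     ]Traceback (most recent call last):
  File "<stdin>", line 7, in <module>
    return _nx.concatenate(arrs, 1, dtype=dtype, casting=casting)
           ~~~~~~~~~~~~~~~^^^^^^^^^^^^^^^^^^^^^^^^^^^^^^^^^^^^^^^
ValueError: all the input array dimensions except for the concatenation axis must match exactly, but along dimension 0, the array at index 0 has size 396 and the array at index 1 has size 395
```

```bash
sed -i 's/W=int(\(.*\));H=int(\(.*\))$/W=round(\1);H=round(\2)/' h.py
python3 - <<'E'
from h import *
im=cv2.imread("pics/top0.png")
c=[.4536,.2013];r=[.4794,.0028]
a=ortho("top",im,c[0]-.09,c[0]+.09,c[1]-.09,c[1]+.09,.004,2200)
b=ortho("top",im,r[0]-.09,r[0]+.09,r[1]-.09,r[1]+.09,.086,2200)
g=np.hstack([a,b])
for k in range(2):
    cv2.drawMarker(g,(198+396*k,198),(0,0,255),0,20)
    cv2.circle(g,(198+396*k,198),round(2200*[.0545,.0715][k]),(0,0,255),1)
cv2.imwrite("pics/z0.png",g)
E
```

```text
(no output)
```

View pics/z0.png

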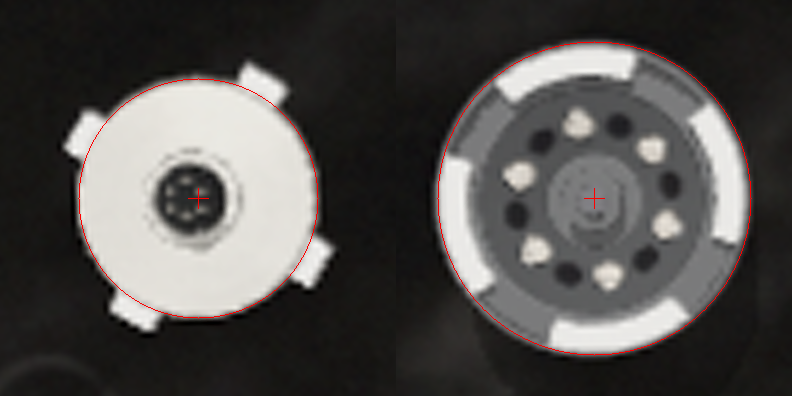

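The fits look good: the rings match the cover edge and the rotor rim. Next I'll refine the centres and angles.

```bash
cat >> h.py <<'E'
def phase4(m,cx,cy,rr,s):
    "angle mod 90 deg (world, ccw from +x) of the bright 4-fold pattern at radii rr"
    t=np.arange(0,360,.5);o=0
    for r in rr:
        a=np.radians(t);v=cv2.remap(m,np.float32(cx-r*s*np.sin(a))[None],np.float32(cy-r*s*np.cos(a))[None],1)[0].astype(float)
        o+=np.sum(v*np.exp(4j*a))
    return np.degrees(np.angle(o))/4
def cover(im,c,z,s=2200,h=.09):
    a=cv2.cvtColor(ortho("top",im,c[0]-h,c[0]+h,c[1]-h,c[1]+h,z,s),6)
    m=np.uint8(a>110)*255
    k=max(cv2.findContours(m,0,1)[0],key=cv2.contourArea);f=np.zeros_like(m);cv2.drawContours(f,[k],-1,255,-1)
    M=cv2.moments(f,True);u,v=M["m10"]/M["m00"],M["m01"]/M["m00"]
    return c[0]+h-v/s,c[1]+h-u/s,phase4(f,u,v,[.058,.060,.062],s),a,f
def rotor(im,r,s=2200,h=.09):
    b=cv2.cvtColor(ortho("top",im,r[0]-h,r[0]+h,r[1]-h,r[1]+h,.086,s),6)
    m=np.uint8(b>185)*255
    k=[c for c in cv2.findContours(m,0,1)[0] if cv2.contourArea(c)>1500]
    f=np.zeros_like(m);cv2.drawContours(f,k,-1,255,-1)
    (u,v),rad=cv2.minEnclosingCircle(np.vstack(k))
    M=cv2.moments(f,True);u2,v2=M["m10"]/M["m00"],M["m01"]/M["m00"]
    return len(k),rad/s,(r[0]+h-v/s,r[1]+h-u/s),(r[0]+h-v2/s,r[1]+h-u2/s),phase4(f,u2,v2,[.060,.062,.064,.066],s)+45
E
python3 - <<'E'
from h import *
im=cv2.imread("pics/top0.png")
x=cover(im,[.4536,.2013],.004);print("cover",x[:3])
print("knob mm?",)
print("rotor",rotor(im,[.4794,.0028]))
# knob top disc centroid at z=.031
kn=cv2.cvtColor(ortho("top",im,.4236,.4836,.1713,.2313,.031,4000),6)
m=np.uint8(kn<90)*255;M=cv2.moments(m,True);print("knob",.4836-M["m01"]/M["m00"]/4000,.2313-M["m10"]/M["m00"]/4000,M["m00"]**.5/4000/np.pi**.5*2)
s=monitor.read_state();print(R.from_rotvec(s["tcp_rot"]).as_matrix().round(3))
E
```

```text
cover (0.45374017308233666, 0.20169007092198582, np.float64(-29.36223865047428))
knob mm?
rotor (4, 0.06952705383300781, (0.4789744254372337, 0.004105535056374288), (0.47861415594294376, 0.003834852361524088), np.float64(56.26228870976041))
knob 0.4534991486730714 0.19876537620089413 0.028924003152443263
[[-0.001  0.42   0.907]
 [-0.002  0.907 -0.42 ]
 [-1.    -0.002 -0.   ]]
```

```bash
cat >> h.py <<'E'
def go(x,y,z,yaw):
    "shift and turn (tool axes) from here to TCP at x,y,z pointing straight down, jaws along yaw (deg)"
    s=monitor.read_state();A=R.from_rotvec(s["tcp_rot"]);a=np.radians(yaw)
    B=R.from_matrix(np.array([[0,np.cos(a),np.sin(a)],[0,np.sin(a),-np.cos(a)],[-1,0,0]]))
    print("jog",A.inv().apply(np.array([x,y,z])-s["tool_pos"]).round(4),(A.inv()*B).as_rotvec().round(4))
def st():
    s=monitor.read_state();m=R.from_rotvec(s["tcp_rot"]).as_matrix()
    print("t",s["time"],"p",s["tool_pos"].round(4),"yaw",np.degrees(np.arctan2(m[1,1],m[0,1])).round(2),"F",s["wrist_force"].round(1),"M",s["torque"].round(2),"w",s["width"],"q",s["q"].round(2))
E
python3 -c "
from h import *
st();go(.4535,.2013,.10,-29.4);go(.4535,.2013,.0185,-29.4)"
```

```text
t 0.1 p [0.2834 0.6119 0.2301] yaw 65.15 F [ 0.7 -0.3  0.7] M [ 0.03 -0.02 -0.02] w 1.0011490322256744 q [ 1.1   0.26  1.61  0.    1.27 -0.04]
jog [ 0.1306 -0.3008  0.3269] [1.6501e+00 1.6000e-03 1.6000e-03]
jog [ 0.2121 -0.3006  0.3269] [1.6501e+00 1.6000e-03 1.6000e-03]
```

Emit:
{"method": "jog_arm", "body": {
  "rows": [
    [0.05,-0.3,0.327,1.65,0.0016,0.0016,100],
    [0.05,-0.3,0.327,1.65,0.0016,0.0016,100],
    [0.05,-0.3,0.327,1.65,0.0016,0.0016,100],
    [0.05,-0.3,0.327,1.65,0.0016,0.0016,100],
    [0.05,-0.3,0.327,1.65,0.0016,0.0016,100],
    [0.05,-0.3,0.327,1.65,0.0016,0.0016,100],
    [0.05,-0.3,0.327,1.65,0.0016,0.0016,100],
    [0.05,-0.3,0.327,1.65,0.0016,0.0016,100],
    [0.05,-0.3,0.327,1.65,0.0016,0.0016,100],
    [0.05,-0.3,0.327,1.65,0.0016,0.0016,100],
    [0.05,-0.3,0.327,1.65,0.0016,0.0016,100],
    [0.09,-0.3007,0.327,1.65,0.0016,0.0016,100],
    [0.13,-0.3007,0.327,1.65,0.0016,0.0016,80],
    [0.13,-0.3007,0.327,1.65,0.0016,0.0016,80]
  ]
}}

```text
time: 1.5
tool_pos: [0.4483, 0.1991, 0.0949]
tcp_rot: [1.566, 0.923, -1.588]
wrist_force: [-1.6, -1.2, -1.3]
width: 0.794
```

```bash
python3 -c "
from h import *
st();go(.4535,.2013,.0185,-29.4)"
```

```text
t 1.5 p [0.4483 0.1991 0.0949] yaw -29.42 F [-1.6 -1.2 -1.3] M [-0.09 -0.01 -0.02] w 0.7940111079143373 q [ 0.37  0.05  2.12 -0.    0.98  0.88]
jog [ 0.0763  0.0041 -0.0052] [-0.0002  0.0096  0.0079]
```

Emit:
{"method": "jog_arm", "body": {
  "rows": [
    [0.03,0.004,-0.005,0,0.0096,0.0079,70],
    [0.055,0.004,-0.005,0,0.0096,0.0079,70],
    [0.07,0.0041,-0.0052,0,0.0096,0.0079,70],
    [0.0755,0.0041,-0.0052,0,0.0096,0.0079,70],
    [0.0755,0.0041,-0.0052,0,0.0096,0.0079,20],
    [0.0755,0.0041,-0.0052,0,0.0096,0.0079,20],
    [0.0755,0.0041,-0.0052,0,0.0096,0.0079,20],
    [0.0755,0.0041,-0.0052,0,0.0096,0.0079,20],
    [0.0755,0.0041,-0.0052,0,0.0096,0.0079,20]
  ],
  "force": 25
}}

```text
time: 2.4
tool_pos: [0.4548, 0.2019, 0.021]
tcp_rot: [1.579, 0.921, -1.574]
wrist_force: [-2.0, -0.4, 6.6]
width: 0.345
```

```bash
python3 -c "
from h import *
st();go(.4535,.2013,.0185,60.6)"
```

```text
t 2.4 p [0.4548 0.2019 0.021 ] yaw -29.42 F [-2.  -0.4  6.6] M [0.03 0.28 0.01] w 0.34485104742108796 q [0.37 0.16 2.16 0.   0.82 0.88]
jog [ 0.0025 -0.0009  0.0011] [-1.5711e+00 -4.0000e-04 -3.0000e-03]
```

Emit:
{"method": "jog_arm", "body": {
  "rows": [
    [0,0,0,0,0,0,75],
    [0,0,0,0,0,0,75],
    [-0.004,0,0,0,0,0,75],
    [-0.004,-0.0005,0.0005,-1.571,0,-0.003,75],
    [-0.004,-0.0005,0.0005,-1.571,0,-0.003,75],
    [-0.004,-0.0005,0.0005,-1.571,0,-0.003,75],
    [-0.004,-0.0005,0.0005,-1.571,0,-0.003,75],
    [-0.004,-0.0005,0.0005,-1.571,0,-0.003,75],
    [-0.004,-0.0005,0.0005,-1.571,0,-0.003,75],
    [-0.004,-0.0005,0.0005,-1.571,0,-0.003,75],
    [-0.004,-0.0005,0.0005,-1.571,0,-0.003,75],
    [-0.004,-0.0005,0.0005,-1.571,0,-0.003,75],
    [-0.004,-0.0005,0.0005,-1.571,0,-0.003,75],
    [-0.004,-0.0005,0.0005,-1.571,0,-0.003,75],
    [-0.004,-0.0005,0.0005,-1.571,0,-0.003,75],
    [-0.004,-0.0005,0.0005,-1.571,0,-0.003,75]
  ]
}}

```text
time: 4.0
tool_pos: [0.4541, 0.2016, 0.0251]
tcp_rot: [0.404, 1.533, -0.403]
wrist_force: [-0.0, 0.3, 0.0]
width: 0.749
```

```bash
python3 -c "
from h import *
st();go(.4543,.2018,.0185,60.6)"
```

```text
t 4.0 p [0.4541 0.2016 0.0251] yaw 60.49 F [-0.   0.3  0. ] M [ 0.01 -0.03 -0.  ] w 0.7492465223618335 q [ 0.37  0.16  2.16  0.    0.83 -0.69]
jog [0.0066 0.0002 0.0001] [-0.0019 -0.0003 -0.0002]
```

Emit:
{"method": "jog_arm", "body": {
  "rows": [
    [0.004,0.0002,0.0001,-0.0019,0,0,75],
    [0.006,0.0002,0.0001,-0.0019,0,0,50],
    [0.006,0.0002,0.0001,-0.0019,0,0,20],
    [0.006,0.0002,0.0001,-0.0019,0,0,20],
    [0.006,0.0002,0.0001,-0.0019,0,0,20],
    [0.006,0.0002,0.0001,-0.0019,0,0,20],
    [0.006,0.0002,0.0001,-0.0019,0,0,20]
  ],
  "force": 100
}}

```text
time: 4.7
tool_pos: [0.4541, 0.2017, 0.0193]
tcp_rot: [0.402, 1.534, -0.402]
wrist_force: [-4.0, -1.0, 4.9]
width: 0.309
```

```bash
python3 -c "
from h import *
st();cv2.imwrite('pics/g1.png',imaging.read_camera('top'));im=cv2.imread('pics/g1.png')
cv2.imwrite('pics/g1z.png',ortho('top',im,.35,.55,.10,.30,.004,2500))"
```

```text
t 4.7 p [0.4541 0.2017 0.0193] yaw 60.6 F [-4.  -1.   4.9] M [-0.17  0.33  0.06] w 0.309171144132804 q [ 0.37  0.17  2.16  0.    0.81 -0.69]
```

View pics/g1z.png

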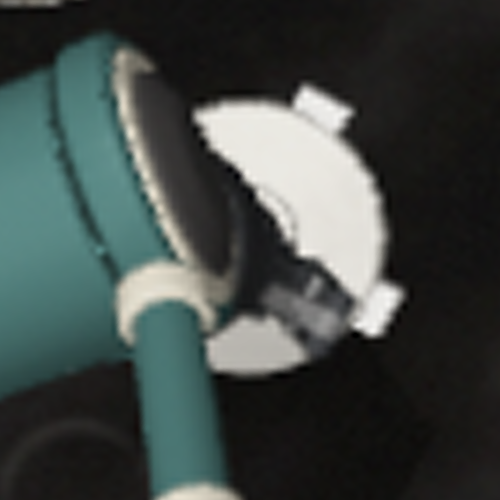

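The gripper holds the cover by the knob. Its edge circle is centred at about (249,237) in the crop, and the tabs at (322,108) and (378,307) give an angle of about -29°. Next I'll fit both circles more precisely and compute the transfer.

```bash
cat >> h.py <<'E'
from scipy.optimize import least_squares
def circ(g,u0,v0,r0,win,s,arc,sign):
    "fit a circle of given radius to the strongest radial brightness step (sign -1 bright inside); arc: world bearings in deg"
    P=[]
    for t in np.radians(arc):
        rr=np.arange(r0-win,r0+win,.25/s)
        p=cv2.remap(g,np.float32(u0-rr*s*np.sin(t))[None],np.float32(v0-rr*s*np.cos(t))[None],1)[0].astype(float)
        d=sign*np.gradient(cv2.GaussianBlur(p[None],(0,0),4)[0]);i=d.argmax();P.append([u0-rr[i]*s*np.sin(t),v0-rr[i]*s*np.cos(t)])
    P=np.array(P)
    q=least_squares(lambda q:np.hypot(P[:,0]-q[0],P[:,1]-q[1])-q[2],[u0,v0,r0*s],loss="soft_l1",f_scale=1.).x
    return q
E
python3 - <<'E'
from h import *
im=cv2.imread("pics/top0.png");im1=cv2.imread("pics/g1.png");s=2500
def ex(t0s,w): return np.concatenate([np.arange(t-w,t+w,2) for t in t0s])
for n,I,c,arc in(("cover before",im,(.4537,.2017),ex([15.6,105.6,195.6,285.6],28)),("cover now",im1,(.4552,.2004),np.r_[np.arange(-80,-38,2),np.arange(-20,5,2),np.arange(-170,-160,2)])):
  for z in(.004,.006):
    g=cv2.cvtColor(ortho("top",I,c[0]-.1,c[0]+.1,c[1]-.1,c[1]+.1,z,s),6)
    q=circ(g,250,250,.0545,.006,s,arc,-1);print(n,z,c[0]+.1-q[1]/s,c[1]+.1-q[0]/s,q[2]/s)
c=(.479,.0035);g=cv2.cvtColor(ortho("top",im,c[0]-.1,c[0]+.1,c[1]-.1,c[1]+.1,.086,s),6)
for r0,sg in((.071,-1),(.0575,1)):
    q=circ(g,250,250,r0,.006,s,ex([11.3,101.3,191.3,281.3],24),sg);print("rotor",r0,c[0]+.1-q[1]/s,c[1]+.1-q[0]/s,q[2]/s)
go(.4541,.2017,.15,60.6)
E
```

```text
cover before 0.004 0.45355100784099966 0.20187330318423002 0.05453702586661369
cover before 0.006 0.4535493131531411 0.20144332055772993 0.05444379694606991
cover now 0.004 0.455153517306081 0.20079829172445526 0.054420810339546315
cover now 0.006 0.4550971742924672 0.20052347810930665 0.05446010690326614
rotor 0.071 0.47906240125029553 0.004054854687926199 0.07059271797976147
rotor 0.0575 0.47872263952207184 0.004146252910026599 0.05663647633425828
jog [-1.307e-01 -0.000e+00 -1.000e-04] [-0.0001 -0.0004  0.    ]
```

Emit:
{"method": "jog_arm", "body": {
  "rows": [
    [-0.01,0,0,0,0,0,20],
    [-0.03,0,0,0,0,0,20],
    [-0.06,0,0,0,0,0,20],
    [-0.09,0,0,0,0,0,20],
    [-0.12,-0.01,0.0074,0,0,0,20],
    [-0.13,-0.03,0.022,0.02,0,0,20],
    [-0.13,-0.055,0.0405,0.04,0,0,20],
    [-0.13,-0.08,0.0589,0.06,0,0,20],
    [-0.13,-0.105,0.0773,0.08,0,0,20],
    [-0.13,-0.13,0.0957,0.08,0,0,20],
    [-0.13,-0.15,0.1103,0.08,0,0,20],
    [-0.13,-0.1595,0.1173,0.08,0,0,20],
    [-0.13,-0.1595,0.1173,0.08,0,0,20],
    [-0.13,-0.1595,0.1173,0.08,0,0,20]
  ]
}}

```text
time: 6.15
tool_pos: [0.4779, 0.0057, 0.1492]
tcp_rot: [0.466, 1.521, -0.465]
wrist_force: [1.0, 0.4, -0.9]
width: 0.312
```

```bash
python3 -c "
from h import *
st();go(.4779,.0051,.103,56)"
```

```text
t 6.15 p [0.4779 0.0057 0.1492] yaw 55.97 F [ 1.   0.4 -0.9] M [-0.01 -0.01 -0.  ] w 0.31191808599564397 q [-0.04 -0.04  2.1   0.    1.08 -1.02]
jog [ 0.0462 -0.0005  0.0003] [-0.0005 -0.0011 -0.0004]
```

Emit:
{"method": "jog_arm", "body": {
  "rows": [
    [0.012,-0.0005,0.0003,0,-0.001,0,20],
    [0.024,-0.0005,0.0003,0,-0.001,0,20],
    [0.031,-0.0005,0.0003,0,-0.001,0,20],
    [0.033,-0.0005,0.0003,0,-0.001,0,20],
    [0.033,-0.0005,0.0003,0,-0.001,0,20],
    [0.033,-0.0005,0.0003,0,-0.001,0,20]
  ]
}}

```text
time: 6.75
tool_pos: [0.4781, 0.0052, 0.1163]
tcp_rot: [0.465, 1.52, -0.465]
wrist_force: [0.8, -0.7, -2.4]
width: 0.31
```

```bash
python3 - <<'E'
from h import *
st()
t=imaging.read_camera('top');cv2.imwrite('pics/h_top.png',t);sd=imaging.read_camera('side');cv2.imwrite('pics/h_side.png',sd)
a=ortho('top',t,.379,.579,-.096,.104,.1,2000)
u,v=w2pix('side',[.479,.004,.09]).astype(int)
b=cv2.resize(sd[v-65:v+65,u-65:u+65],(400,400),interpolation=2)
cv2.imwrite('pics/h.png',np.hstack([a,b]))
E
```

```text
t 6.75 p [0.4781 0.0052 0.1163] yaw 55.98 F [ 0.8 -0.7 -2.4] M [-0.03  0.01  0.03] w 0.31041227604628197 q [-0.04 -0.01  2.13  0.    1.01 -1.02]
```

View pics/h.png

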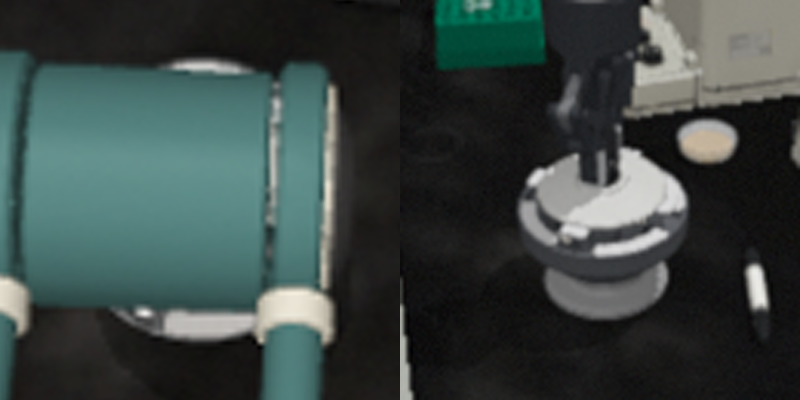

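The top view is blocked by the arm. The side view shows the cover level, about 10 mm above the rim, with one tab near (575,235) over a gap. I'll lower it gently and watch the force.

Emit:
{"method": "jog_arm", "body": {
  "rows": [
    [0.004,0,0,0,0,0,20],
    [0.008,0,0,0,0,0,20],
    [0.01,0,0,0,0,0,20],
    [0.012,0,0,0,0,0,20],
    [0.0135,0,0,0,0,0,20],
    [0.0135,0,0,0,0,0,20]
  ]
}}

```text
time: 7.45
tool_pos: [0.4782, 0.0051, 0.1029]
tcp_rot: [0.466, 1.52, -0.465]
wrist_force: [-0.4, -0.8, -1.6]
width: 0.305
```

```bash
python3 - <<'E'
from h import *
st()
sd=imaging.read_camera('side');cv2.imwrite('pics/i_side.png',sd)
u,v=w2pix('side',[.479,.004,.08]).astype(int)
cv2.imwrite('pics/i.png',cv2.resize(sd[v-40:v+40,u-55:u+55],None,fx=7,fy=7,interpolation=2))
E
```

```text
t 7.45 p [0.4782 0.0051 0.1029] yaw 55.97 F [-0.4 -0.8 -1.6] M [-0.04 -0.02  0.05] w 0.3049227209561192 q [-0.04  0.01  2.14  0.    0.99 -1.02]
```

View pics/i.png

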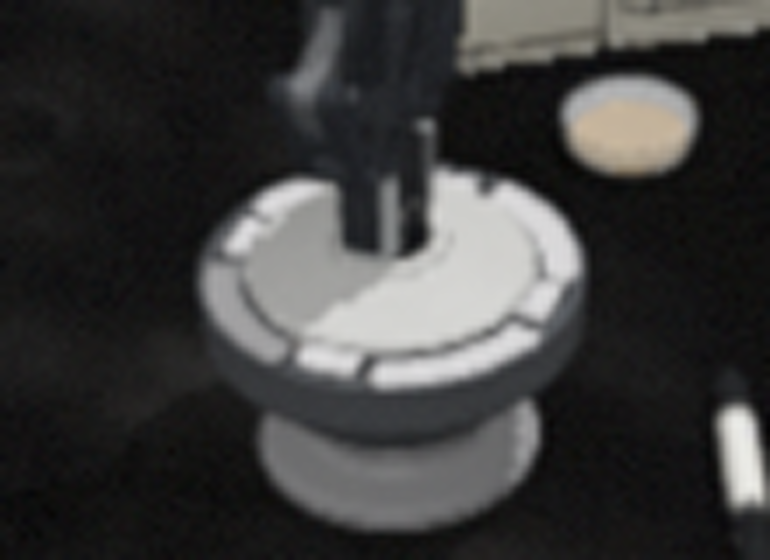

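All four tabs sit in their gaps, e.g. (330,360), (545,300) and (245,235), with no contact force. I'll lower it to the ledge.

Emit:
{"method": "jog_arm", "body": {
  "rows": [
    [0.002,0,0,0,0,0,20],
    [0.004,0,0,0,0,0,20],
    [0.0055,0,0,0,0,0,20],
    [0.007,0,0,0,0,0,20],
    [0.0075,0,0,0,0,0,20],
    [0.0075,0,0,0,0,0,20]
  ]
}}

```text
time: 8.1
tool_pos: [0.4783, 0.0051, 0.0955]
tcp_rot: [0.466, 1.52, -0.465]
wrist_force: [0.4, -0.4, -1.7]
width: 0.312
```

```bash
python3 - <<'E'
from h import *
st()
E
```

```text
t 8.1 p [0.4783 0.0051 0.0955] yaw 55.97 F [ 0.4 -0.4 -1.7] M [ 0.01  0.03 -0.  ] w 0.3120612283350431 q [-0.04  0.02  2.15  0.    0.97 -1.02]
```

Emit:
{"method": "jog_arm", "body": {
  "rows": [
    [0.0003,0,0,0.05,0,0,20],
    [0.0003,0,0,0.12,0,0,20],
    [0.0003,0,0,0.2,0,0,20],
    [0.0003,0,0,0.25,0,0,20],
    [0.0003,0,0,0.25,0,0,20]
  ]
}}

```text
time: 8.6
tool_pos: [0.4785, 0.0051, 0.0954]
tcp_rot: [0.66, 1.467, -0.658]
wrist_force: [1.0, -0.8, -1.1]
width: 0.312
```

```bash
python3 - <<'E'
from h import *
st()
E
```

```text
t 8.6 p [0.4785 0.0051 0.0954] yaw 41.64 F [ 1.  -0.8 -1.1] M [-0.    0.03 -0.04] w 0.3123979787120088 q [-0.04  0.02  2.15  0.    0.97 -0.77]
```

Emit:
{"method": "jog_arm", "body": {
  "rows": [
    [0,0,0,0.05,0,0,20],
    [0,0,0,0.12,0,0,20],
    [0,0,0,0.2,0,0,20],
    [0,0,0,0.28,0,0,20],
    [0,0,0,0.36,0,0,20],
    [0,0,0,0.42,0,0,20],
    [0,0,0,0.45,0,0,20],
    [0,0,0,0.45,0,0,20]
  ]
}}

```text
time: 9.4
tool_pos: [0.4786, 0.0051, 0.0954]
tcp_rot: [1.003, 1.327, -1.001]
wrist_force: [-0.2, 0.2, -2.4]
width: 0.309
```

```bash
python3 - <<'E'
from h import *
st()
E
```

```text
t 9.4 p [0.4786 0.0051 0.0954] yaw 15.92 F [-0.2  0.2 -2.4] M [ 0.04 -0.04 -0.07] w 0.30902239433727996 q [-0.04  0.02  2.15  0.    0.97 -0.32]
```

Emit:
{"method": "jog_arm", "body": {
  "rows": [
    [0,0,0,0.03,0,0,20],
    [0,0,0,0.06,0,0,20],
    [0,0,0,0.09,0,0,20],
    [0,0,0,0.11,0,0,20],
    [0,0,0,0.13,0,0,20],
    [0,0,0,0.13,0,0,20]
  ]
}}

```text
time: 10.0
tool_pos: [0.4786, 0.0051, 0.0954]
tcp_rot: [1.101, 1.274, -1.099]
wrist_force: [0.5, -0.4, -3.1]
width: 0.312
```

```bash
python3 - <<'E'
from h import *
st()
E
```

```text
t 10.0 p [0.4786 0.0051 0.0954] yaw 8.44 F [ 0.5 -0.4 -3.1] M [ 0.04 -0.06 -0.  ] w 0.3117531486043211 q [-0.04  0.02  2.15  0.    0.97 -0.19]
```

Emit:
{"method": "jog_arm", "body": {
  "rows": [
    [0,0,0,0.02,0,0,20],
    [0,0,0,0.04,0,0,20],
    [0,0,0,0.06,0,0,20],
    [0,0,0,0.06,0,0,20]
  ]
}}

```text
time: 10.4
tool_pos: [0.4787, 0.0051, 0.0955]
tcp_rot: [1.146, 1.248, -1.144]
wrist_force: [0.7, -0.4, -1.8]
width: 0.31
```

```bash
python3 - <<'E'
from h import *
st()
sd=imaging.read_camera('side')
u,v=w2pix('side',[.479,.004,.08]).astype(int)
cv2.imwrite('pics/k.png',cv2.resize(sd[v-40:v+40,u-55:u+55],None,fx=7,fy=7,interpolation=2))
E
```

```text
t 10.4 p [0.4787 0.0051 0.0955] yaw 4.98 F [ 0.7 -0.4 -1.8] M [ 0.04 -0.1   0.17] w 0.30976494409667155 q [-0.04  0.02  2.15  0.    0.97 -0.13]
```

View pics/k.png

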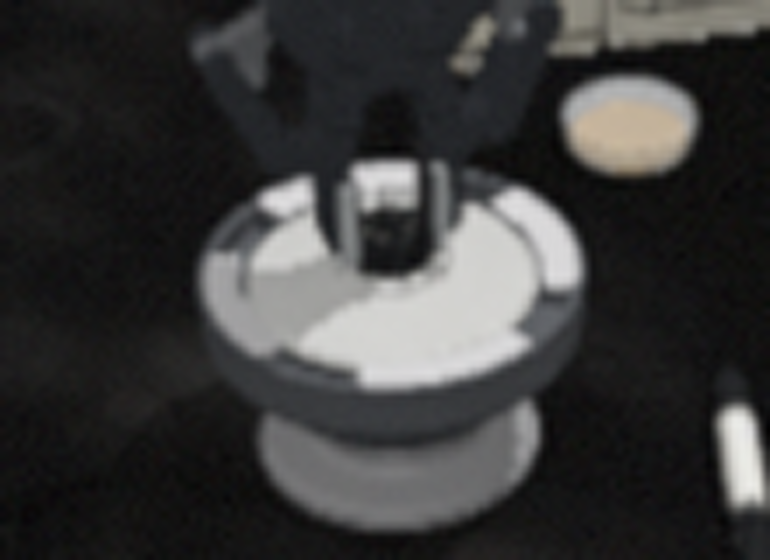

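Emit:
{"method": "jog_arm", "body": {
  "rows": [
    [0,0,0,0.02,0,0,20],
    [0,0,0,0.04,0,0,20],
    [0,0,0,0.04,0,0,20]
  ]
}}

```text
time: 10.75
tool_pos: [0.4788, 0.0051, 0.0955]
tcp_rot: [1.174, 1.23, -1.172]
wrist_force: [1.1, 0.8, -2.4]
width: 0.311
```

```bash
python3 - <<'E'
from h import *
st()
E
```

```text
t 10.75 p [0.4788 0.0051 0.0955] yaw 2.75 F [ 1.1  0.8 -2.4] M [ 0.06 -0.18  0.91] w 0.31070987997926336 q [-0.04  0.02  2.15 -0.    0.97 -0.09]
```

It's against a firm stop: 0.9 N m after about 53° of turn, including a few degrees of rotor pin play. The picture showed the gaps at (315,365) and (545,315) empty, so the tabs are under the claws. I'll ease the twist and lift slowly off the pins.

Emit:
{"method": "jog_arm", "body": {
  "rows": [
    [0,0,0,-0.02,0,0,20],
    [-0.001,0,0,-0.02,0,0,20],
    [-0.002,0,0,-0.02,0,0,20],
    [-0.003,0,0,-0.02,0,0,20],
    [-0.005,0,0,-0.02,0,0,20],
    [-0.007,0,0,-0.02,0,0,20],
    [-0.009,0,0,-0.02,0,0,20],
    [-0.011,0,0,-0.02,0,0,20],
    [-0.013,0,0,-0.02,0,0,20],
    [-0.015,0,0,-0.02,0,0,20],
    [-0.015,0,0,-0.02,0,0,20]
  ],
  "force": 120
}}

```text
time: 11.85
tool_pos: [0.4789, 0.0052, 0.1116]
tcp_rot: [1.161, 1.239, -1.158]
wrist_force: [0.6, 0.1, -6.9]
width: 0.299
```

```bash
python3 - <<'E'
from h import *
st()
E
```

```text
t 11.85 p [0.4789 0.0052 0.1116] yaw 3.85 F [ 0.6  0.1 -6.9] M [ 0.03 -0.01  0.02] w 0.2993888195106292 q [-0.04  0.    2.14  0.    1.   -0.11]
```

Emit:
{"method": "jog_arm", "body": {
  "rows": [
    [-0.003,0,0,0,0,0,20],
    [-0.007,0,0,0,0,0,20],
    [-0.012,0,0,0,0,0,20],
    [-0.018,0,0,0,0,0,20],
    [-0.025,0,0,0,0,0,20],
    [-0.032,0,0,0,0,0,20],
    [-0.04,0,0,0,0,0,20],
    [-0.048,0,0,0,0,0,20],
    [-0.056,0,0,0,0,0,20],
    [-0.063,0,0,0,0,0,20],
    [-0.07,0,0,0,0,0,20],
    [-0.076,0,0,0,0,0,20],
    [-0.081,0,0,0,0,0,20],
    [-0.084,0,0,0,0,0,20],
    [-0.086,0,0,0,0,0,20],
    [-0.086,0,0,0,0,0,20],
    [-0.086,0,0,0,0,0,20],
    [-0.086,0,0,0,0,0,20],
    [-0.086,0,0,0,0,0,20]
  ]
}}

```text
time: 13.75
tool_pos: [0.4785, 0.0052, 0.1972]
tcp_rot: [1.161, 1.239, -1.158]
wrist_force: [-0.8, 0.0, -7.1]
width: 0.302
```

```bash
python3 - <<'E'
from h import *
st()
sd=imaging.read_camera('side');cv2.imwrite('pics/l_side.png',sd)
u,v=w2pix('side',[.479,.004,.13]).astype(int)
c=sd[v-60:v+60,u-55:u+55]
cv2.imwrite('pics/l.png',cv2.resize(c,None,fx=4.8,fy=4.8,interpolation=2));st()
E
```

```text
t 13.75 p [0.4785 0.0052 0.1972] yaw 3.85 F [-0.8  0.  -7.1] M [ 0.02 -0.03  0.02] w 0.302189256410293 q [-0.04 -0.09  2.05  0.    1.18 -0.11]
t 13.8 p [0.4786 0.0052 0.1973] yaw 3.85 F [ 0.3  0.  -7.7] M [0.02 0.08 0.04] w 0.3014596186885161 q [-0.04 -0.09  2.05  0.    1.18 -0.11]
```

View pics/l.png

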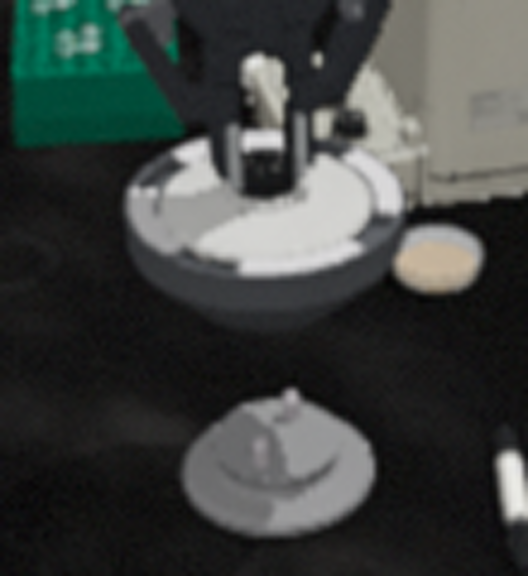

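```bash
python3 - <<'E'
from h import *
def b(P,zc,z,f,hw,hh):
    u,v=w2pix('side',[.479,.004,zc]).astype(int);o=[]
    for p in P:
        w=pix2w('side',u-hw+p[0]/f,v-hh+p[1]/f,z);o.append(np.degrees(np.arctan2(w[1]-.004,w[0]-.479)).round(1))
    print(o,np.mean(o)+180)
b([(290,352),(368,372)],.08,.086,7,55,40)
b([(272,354),(357,376)],.08,.086,7,55,40)
b([(167,256),(240,268)],.13,.186,4.8,55,60)
st()
E
```

```text
[np.float64(-137.9), np.float64(-107.8)] 57.150000000000006
[np.float64(-142.1), np.float64(-111.1)] 53.400000000000006
[np.float64(-144.7), np.float64(-111.3)] 52.0
t 13.8 p [0.4786 0.0052 0.1973] yaw 3.85 F [ 0.3  0.  -7.7] M [0.02 0.08 0.04] w 0.3014596186885161 q [-0.04 -0.09  2.05  0.    1.18 -0.11]
```

```bash
python3 -c "
from workcell import finish_job
print(finish_job())"
```

```text
the job is handed in; nothing more can be done
None
```

The rotor is closed and is being held by its cover about 10 cm above its seat. I handed the job in with the arm still holding it, at about 14 s on the robot clock.

- **Closing:** I gripped the cover by its knob and lowered it with all four tabs in the gaps, meeting no resistance. I then turned it clockwise until it hit a firm stop (0.9 N m), with the rotor still on its pins. The total turn was about 53°, of which a few degrees were the rotor taking up play on its pins.
- **Lifting:** I lifted straight up by 102 mm, which includes the cover's 2 mm of play. The wrist carries about 7 to 8 N with almost no moment, and the grip is 120 N on the knob only.
- **Last checks:** The side picture shows the rotor level and clear of the stand pins, with the tabs still under the claws. By my estimate from the pictures and the arm's turn, the cover sits about 48° from the gaps, which agrees with the 47° stop to within my measuring error.
- **Not confirmed:** The arm hid the cover from the top camera, so the fit and lock were checked only from the side view, the forces and the arm's position. The gripper also read about 26 mm opening on the 32 mm knob, which I didn't explain, but the reading stayed steady and nothing slipped.

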